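# Close a denture flask in the pedal press

## Task

In the dental lab, push the flask carrier along its rods until it clicks into the detent straight under the press ram. Then press the pedal fully down to its stop, hold it there for about a second so that the ram closes the flask, and let it come all the way up again. Do not work the pedal while the flask is out of its place under the ram, and leave the other things on the bench where they are.

Things in the scene. Friction and masses are not known exactly. Their poses are not given: they have to be found in the camera images.
- press: white bench press, fixed: base plate 150 (x) x 370 (y) x 12 mm, two steel rods along y; 32 mm round column 105 mm in +x and 85 mm in +y of the ram axis; a 40 mm wide white head arm from the column to 30 mm past the ram axis, underside 163 mm, top 233 mm up. Origin: on the bench below the ram axis; -x is the side to push from, y runs along the rods. Yaw within 0.2 rad
- ram_axis (a point): centre of the ram's round steel foot (40 mm across) as it rests raised, 117 mm above the bench; the foot comes down 31 mm when the pedal is at its stop
- carrier (a joint): slide of the carrier (aluminium plate 116 x 110 x 10 mm with the square brass flask, 86 mm) along the press's +y, m. 0: -y end; 0.130: detent, flask centred under the ram; 0.230: unloading detent past the press; 0.240: end. Starts at 0 to 0.05. 1 to 2 N moves it, about 8 N pulls it from a detent, which draws it in within 4 mm. Dark tabs on the base's front edge lie under its arm at the detents
- push_post (a point): centre of the top of the carrier's push post, an upright steel pin of 16 mm diameter and 48 mm height, top at 90 mm above the bench, on a 26 mm wide arm (its top at 42 mm) 110 mm in front (-x of the press) of the flask's centre; it can be pushed from either side or pinched from above
- flask_lid (a joint): how far the flask's upper half is pressed down on its lower half, m: 0 open by a gap of 8 mm, 0.008 closed; it stays where it is left. Top of the flask 94 mm above the bench open, 86 mm closed
- pedal_base: base of the pedal, fixed on the bench apart from the press: grey plate 180 (x) x 110 (y) x 10 mm with two cheeks at its +x end that carry the hinge, 70 mm in +x from the origin and 32 mm above the bench. Origin: centre of its underside. The treadle's free end points to the base's -x
- pedal (a joint): angle of the pedal's treadle, rad: 0 up as sprung (sloping up 0.32 rad from the hinge to its free end), grows as it is pressed, 0.26 at the stop. About 4 N at the pad starts it, about 9 N holds it at the stop; it springs back
- pedal_pad (a point): where to press: on the top of the treadle's black rubber pad (75 x 74 mm, on a steel treadle 150 x 84 mm), on the middle line, 115 mm from the hinge; about 75 mm above the bench with the pedal up, about 46 mm at the stop; moves with the treadle
- jaw_model: loose white plaster jaw model 62 x 66 x 29 mm, a bystander; origin under its centre
- jar: loose white jar 60 mm across, 65 mm high, a bystander; origin under its centre
- cup: loose steel cup 70 mm across, 80 mm high, a bystander; origin under its centre
- spatula: loose spatula 180 mm long lying flat, a bystander; origin at its underside

How it is judged:
On the way, in this order (a step that is already met when the one before it is completed fails the run):
1. the carrier stands in the detent under the ram, pedal still up (value of joint carrier between 0.126 and 0.134 m and value of joint pedal below 0.04 rad), for 0.3 s.
2. the pedal is held down at its stop with the carrier in place (value of joint pedal above 0.24 rad and value of joint carrier between 0.126 and 0.134 m), for 0.7 s.
At the end, for the whole second after the job is handed in: the carrier stands in the detent under the ram (joint carrier within 4 mm of 0.130), the flask is closed (flask_lid above 0.006) and the pedal is up again (below 0.03 rad); the bystanders are within 30 mm of where they were (value of joint carrier between 0.126 and 0.134 m and value of joint flask_lid above 0.006 m and value of joint pedal below 0.03 rad); the robot touches nothing.
It fails at once if the pedal is worked (beyond 0.08 rad) while the carrier is out of its place under the ram (more than 6 mm off) (value of joint pedal above 0.08 rad and (value of joint carrier below 0.124 m or value of joint carrier above 0.136 m)).
It fails at once if a bystander is moved by more than 30 mm (distance of any of jaw_model, jar, cup, spatula from where it was at the start of the episode above 0.03 m).
It also fails if it takes over 46 s, if anything falls off the work surface, if the arm or the gripper's body presses on something with over 40 N, if the wrist force passes 120 N, or if a joint passes its speed limit or range.

## Robot

A 6-joint arm with a two-finger parallel gripper is mounted at the origin on the work surface. World frame = base frame: x ahead of the robot, y to its left, z up, the work surface at z = 0. Lengths are in m, angles in rad, forces in N, time in s.
With the tool pointing down it reaches from about 0.4 to 0.825 m from the base axis. Payload 7 kg.
Tool frame: the origin (TCP) lies at the very end of the fingers, on their centre line; the grasp point (between the pads) lies 19 mm behind it; z points along the fingers, y is the line along which they close (so a half turn about z gives the same grasp; the last joint's range is limited). The gripper opens to 88 mm and grips with 3 to 60 N. Pads are 19 mm wide; open, the fingers measure 130 mm over their backs; the gripper's body (78 mm by 193 mm) begins 47 mm behind the grasp point.
Start: joints at [-0.979, 0.359, 0.012, 0, -1.224, -0.288], TCP at [0.202, -0.644, 0.227] pointing down, gripper open.
Joint ranges: [-3.07, 3.07], [-1.43, 2.12], [-1.02, 1.25], [-3.03, 1.67], [-3.05, -0], [-3.03, 3.03]. Speed limits (rad/s): [2.39, 2.39, 3.01, 3.14, 3.14, 3.14].

## Interface

Orientations are given as [roll, pitch, yaw] about the fixed x, y, z axes, in that order (R = Rz(yaw) Ry(pitch) Rx(roll)).
In Python, from station import * gives the robot as it stands.
- The arm moves only by the tool servo_tool, never from a script. Its argument "moves" is a list of rows, each an object of numbers: "jaw": the opening, from 0 (shut) to 1 (fully open); "dx", "dy", "dz": the shift along the world's x, y, z in m; "roll": the turn about the world's z in degrees. A call has exactly 10 rows; each row shifts and turns the commanded pose from where the row before left it; what a row does not reach is not made up. A row lasts 1/8 s, in which the tool goes at most 62.5 mm and 10.7 degrees, less where a joint would pass 70% of its speed; a pose out of reach is approached as far as the arm can. A call with a gripper value outside its range is refused whole. The fingers move at their own pace and stop on an object; "newtons" is the grip in N (left out, the last holds). Time passes only in rows, so rows that do not move let the fingers close, or fill a call up. It gives the time, the measured TCP pose, the force, the opening and the grip force at its end, in the units of the state.
- get_state(): the state, without advancing time (a new reading comes with each control period).
- grab_frame(name): name is "side" or "top" or "wrist"; returns (picture, depth): 480x640x3 uint8, red, green, blue; 480x640 float32, m along the optical axis (not along the pixel's ray), 0 where there is no reading.
- calibration(name): a dict with "intrinsics" (3x3 intrinsics, pixels), "k1" (the pictures are not rectified: a ray, as slopes to the right and down, at radius r is drawn at 1 + k1 r^2 times it, then the intrinsics apply), "R" (3x3) and "t" (3): a world point X has camera coordinates R X + t. Camera axes: x right, y down, z forward; pixel columns grow to the right and rows downward; lengths in m; the calibration is good to about 2 mm. A picture is of the moment at which its call begins: read the wrist's pose just before it. calibration takes no time and is no camera call; for the wrist camera it gives the pose at the moment of the call.
- job_done(): hands the job in; it is judged then, once.
The state is a dict: "t": time; "q": joint angles; "qd": joint speeds; "joint_efforts": joint torques, N m; "eef_pos": TCP position; "ee_rot": TCP orientation; "force": force on the tool from outside, world axes, zero at the start; "moment": the same for the moment, N m; "width": finger opening in m; "gripper_force": force on a finger pad.
Only numpy, scipy, OpenCV 4.12 (cv2) and the standard library are available. Lean on these libraries where they do the work, as an engineer would, in place of code of your own. Each camera call takes 0.05 s, during which the arm holds its last target. There are 200 camera calls.

## Working session

There is one attempt and no reset: what is moved stays moved. The work goes in short steps, Python scripts to look and compute and a tool call to move; the robot and the scene stay as the last step left them, time stands still between calls to the robot, and variables do not carry over. Pictures are saved under pics/ and viewed, at most 10 in all, crops included, and the job is handed in when it is done.

Besides the shell and the picture viewer there is one more tool, called after "Call:" as name(argument=value, ...), one argument or row to a line, values as JSON. servo_tool: Moves the arm, as the interface text tells. Its arguments: {"type":"object","properties":{"moves":{"type":"array","items":{"type":"object","properties":{"jaw":{"type":"number"},"dx":{"type":"number"},"dy":{"type":"number"},"dz":{"type":"number"},"roll":{"type":"number"}}}},"newtons":{"type":"number"}},"required":["moves"]}

```bash
mkdir -p pics
cat > h.py <<'E'
from station import *
import numpy as np, cv2
def ray(c,u,v):
    K=np.array(c["intrinsics"]);k1=c["k1"]
    d=np.array([(u-K[0,2])/K[0,0],(v-K[1,2])/K[1,1]]);p=d.copy()
    for _ in range(20): p=d/(1+k1*(p@p))
    R=np.array(c["R"]);t=np.array(c["t"])
    return -R.T@t, R.T@np.array([p[0],p[1],1.0])
def onz(c,u,v,z):
    o,d=ray(c,u,v); return o+d*(z-o[2])/d[2]
def atd(c,u,v,D):
    o,d=ray(c,u,v); return o+d*D
E
python3 - <<'E'
from h import *
for n in("top","side"):
    p,d=grab_frame(n); cv2.imwrite(f"pics/{n}0.png",p[:,:,::-1]); np.savez(f"{n}0.npz",p=p,d=d)
    c=calibration(n); print(n,ray(c,320,240))
print(get_state()["t"],get_state()["force"],get_state()["ee_rot"])
E
```

```text
top (array([0.35337415, 0.0047944 , 1.67347441]), array([ 0.10620097, -0.01343498, -0.99425449]))
side (array([0.0127446 , 0.64908965, 1.09387323]), array([ 0.40335592, -0.50467183, -0.76336584]))
0.1 [-1.13279666  0.95094721  0.24966721] [ 3.14021221e+00 -1.47137911e-04 -2.83788172e+00]
```

View pics/top0.png

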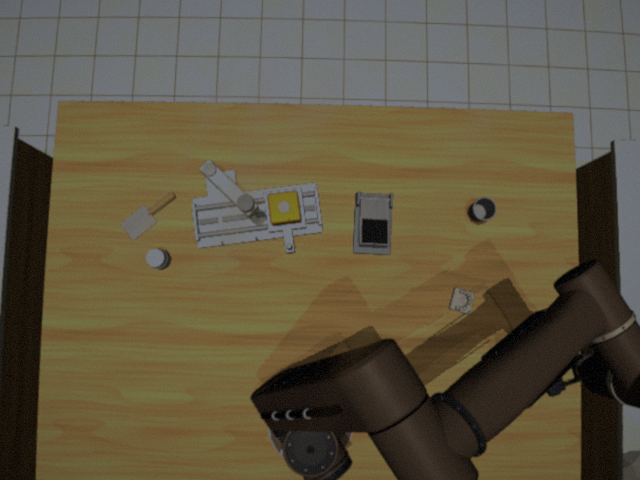

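View pics/side0.png

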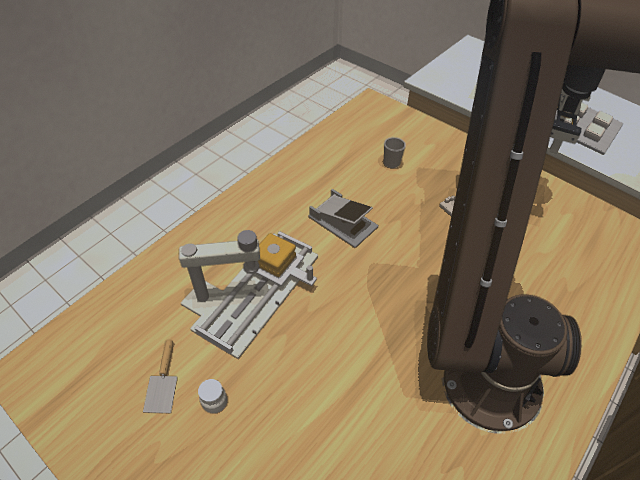

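Top view (up = +x, left = +y): carrier with yellow flask at (285,208), post near (290,245), ram head near (248,205), pedal pad at (374,231), jar (157,258), spatula (148,215), cup (482,210), jaw (461,300). The side view shows the same things, with the post at (310,273) and the pad at (352,210).

Run:
```python
from h import *
a=np.load("top0.npz")["p"][150:265,185:405,::-1]; b=np.load("side0.npz")["p"][170:360,170:390,::-1]
cv2.imwrite("pics/tc.png",cv2.resize(a,None,fx=3.6,fy=3.6,interpolation=cv2.INTER_CUBIC))
cv2.imwrite("pics/sc.png",cv2.resize(b,None,fx=3,fy=3,interpolation=cv2.INTER_CUBIC))
```

```text
(no output)
```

View pics/tc.png

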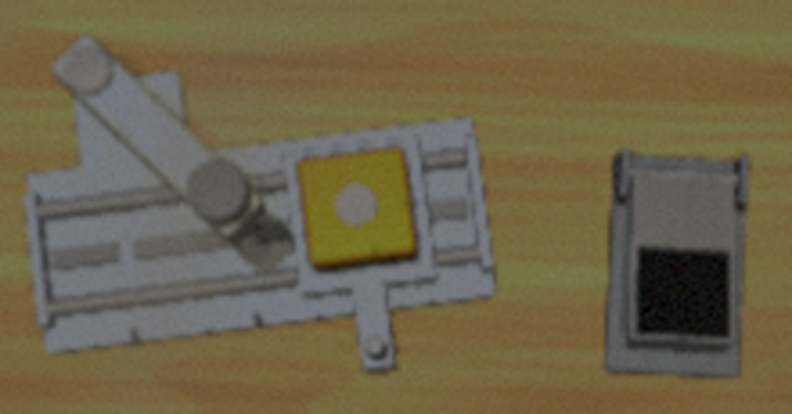

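View pics/sc.png

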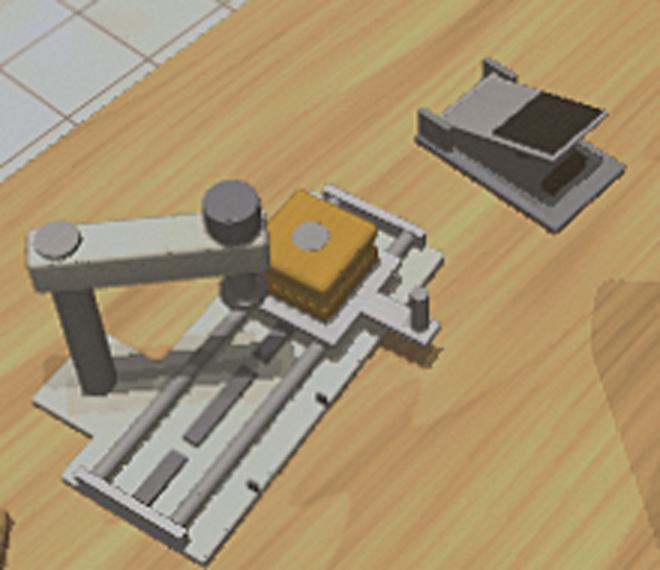

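The top crop shows the post top at (376,345), detent tabs at (258,320) and (136,337), base corners at (472,118), (494,296), (47,352), (25,175), and the black pad centred at (684,291). In the side crop the post top is at (420,290) and the tabs at (322,399) and (253,486).

```bash
cat > m.py <<'E'
from h import *
def tri(a,b):
    (o1,d1),(o2,d2)=a,b
    A=np.stack([d1,-d2],1); s=np.linalg.lstsq(A,o2-o1,rcond=None)[0]
    p,q=o1+d1*s[0],o2+d2*s[1]; return (p+q)/2, np.linalg.norm(p-q)
T=lambda u,v:(185+u/3.6-.4,150+v/3.6-.4)
S=lambda u,v:(170+u/3-.3,170+v/3-.3)
ct,cs=calibration("top"),calibration("side")
np.set_printoptions(precision=4,suppress=True)
if __name__=="__main__":
    for n,a,b in [("post",(376,345),(420,290)),("tab1",(258,320),(322,399)),("tab2",(136,337),(253,486)),("flaskdisk",(355,204),(311,237))]:
        print(n,*tri(ray(ct,*T(*a)),ray(cs,*S(*b))))
    print("post z.09",onz(ct,*T(376,345),.09),onz(cs,*S(420,290),.09))
    for a,b in [((258,320),(322,399)),((136,337),(253,486))]: print("tab z.012",onz(ct,*T(*a),.012),onz(cs,*S(*b),.012))
    C=[onz(ct,*T(*a),.012)[:2] for a in[(472,118),(494,296),(47,352),(25,175)]]; print("corners",C)
    for e in(C[0]-C[3],C[1]-C[2]): print("len",np.linalg.norm(e),"yaw",np.arctan2(e[0],-e[1]))
    # pad: black mask in both views
    out=[]
    for n,c,box in[("top",ct,(353,215,392,250)),("side",cs,(325,195,375,225))]:
        p=np.load(n+"0.npz")["p"]; x0,y0,x1,y1=box
        hsv=cv2.cvtColor(p,cv2.COLOR_RGB2HSV)
        m=np.zeros(p.shape[:2],np.uint8); m[y0:y1,x0:x1]=(p[y0:y1,x0:x1].max(2)<(45 if n=="top" else 65))*255
        k,l,st,ce=cv2.connectedComponentsWithStats(m); i=1+st[1:,4].argmax(); print(n,st[i],ce[i])
        out.append(ray(c,*ce[i]))
    print("pad",*tri(*out)); 
    o,d=out[0]; print("pad z.073",o+d*(.073-o[2])/d[2])
    B=[onz(ct,*T(*a),.01) for a in[(606,371),(740,375)]]; print("pedal front",B,np.arctan2(*(B[0]-B[1])[:2]))
E
python3 m.py
```

```text
post [0.5059 0.0695 0.0918] 0.0013860744691173172
tab1 [0.5312 0.1685 0.0164] 0.0007195977826333172
tab2 [0.5157 0.2671 0.0174] 0.001863050963140235
flaskdisk [0.6146 0.0879 0.0927] 0.0009348518357236082
post z.09 [0.5055 0.0692 0.09  ] [0.5075 0.0688 0.09  ]
tab z.012 [0.5314 0.1687 0.012 ] [0.5337 0.1667 0.012 ]
tab z.012 [0.5155 0.2674 0.012 ] [0.5191 0.2657 0.012 ]
corners [array([ 0.702 , -0.0017]), array([ 0.555 , -0.0225]), array([0.5017, 0.3394]), array([0.647 , 0.3638])]
len 0.3696441859365882 yaw 0.1493641628195927
len 0.3658644040445679 yaw 0.14620564763849017
top [362 219  25  24 569] [374.0685 230.8963]
side [335 201  35  20 379] [352.2216 210.409 ]
pad [ 0.5536 -0.1694  0.0717] 0.00011728526747709017
pad z.073 [ 0.5534 -0.1693  0.073 ]
pedal front [array([ 0.4958, -0.1147,  0.01  ]), array([ 0.4948, -0.224 ,  0.01  ])] 0.009860637639878331
```

Call:
servo_tool(
  moves=[
    {"dx":0.025,"dy":0.045,"roll":-0.85,"jaw":0.6},
    {"dx":0.025,"dy":0.045,"roll":-0.85,"jaw":0.6},
    {"dx":0.025,"dy":0.045,"roll":-0.85,"jaw":0.6},
    {"dx":0.025,"dy":0.045,"roll":-0.85,"jaw":0.6},
    {"dx":0.025,"dy":0.045,"roll":-0.85,"jaw":0.6},
    {"dx":0.025,"dy":0.045,"roll":-0.85,"jaw":0.6},
    {"dx":0.025,"dy":0.045,"roll":-0.85,"jaw":0.6},
    {"dx":0.025,"dy":0.045,"roll":-0.85,"jaw":0.6},
    {"dx":0.025,"dy":0.045,"roll":-0.85,"jaw":0.6},
    {"dx":0.025,"dy":0.045,"roll":-0.85,"jaw":0.6},
  ],
)

```text
$.moves[0]: bad value
```

Call:
servo_tool(
  moves=[
    {"dx":0.025,"dy":0.045,"dz":0,"roll":-0.85,"jaw":0.6},
    {"dx":0.025,"dy":0.045,"dz":0,"roll":-0.85,"jaw":0.6},
    {"dx":0.025,"dy":0.045,"dz":0,"roll":-0.85,"jaw":0.6},
    {"dx":0.025,"dy":0.045,"dz":0,"roll":-0.85,"jaw":0.6},
    {"dx":0.025,"dy":0.045,"dz":0,"roll":-0.85,"jaw":0.6},
    {"dx":0.025,"dy":0.045,"dz":0,"roll":-0.85,"jaw":0.6},
    {"dx":0.025,"dy":0.045,"dz":0,"roll":-0.85,"jaw":0.6},
    {"dx":0.025,"dy":0.045,"dz":0,"roll":-0.85,"jaw":0.6},
    {"dx":0.025,"dy":0.045,"dz":0,"roll":-0.85,"jaw":0.6},
    {"dx":0.025,"dy":0.045,"dz":0,"roll":-0.85,"jaw":0.6},
  ],
)

```text
t: 1.35
eef_pos: [0.4523, -0.1924, 0.2265]
ee_rot: [3.142, 0.0, -2.987]
force: [1.4, 0.4, 0.8]
width: 0.0526
gripper_force: 0.0
```

Call:
servo_tool(
  moves=[
    {"dx":0.0067,"dy":0.0327,"dz":0,"roll":0,"jaw":0.6},
    {"dx":0.0067,"dy":0.0327,"dz":0,"roll":0,"jaw":0.6},
    {"dx":0.0067,"dy":0.0327,"dz":-0.01,"roll":0,"jaw":0.6},
    {"dx":0.0067,"dy":0.0327,"dz":-0.01,"roll":0,"jaw":0.6},
    {"dx":0.0067,"dy":0.0327,"dz":-0.01,"roll":0,"jaw":0.6},
    {"dx":0.0067,"dy":0.0327,"dz":-0.01,"roll":0,"jaw":0.6},
    {"dx":0.0067,"dy":0.0327,"dz":-0.01,"roll":0,"jaw":0.6},
    {"dx":0.0067,"dy":0.0327,"dz":-0.01,"roll":0,"jaw":0.6},
    {"dx":0,"dy":0,"dz":-0.01,"roll":0,"jaw":0.6},
    {"dx":0,"dy":0,"dz":0,"roll":0,"jaw":0.6},
  ],
)

```text
t: 2.6
eef_pos: [0.5046, 0.0671, 0.1555]
ee_rot: [-3.141, -0.002, -2.986]
force: [1.1, -1.3, -0.2]
width: 0.0529
gripper_force: 0.0
```

Run:
```python
from h import *
c=calibration("wrist");p,d=grab_frame("wrist"); cv2.imwrite("pics/w1.png",p[:,:,::-1])
np.savez("w1.npz",p=p,d=d,K=c["intrinsics"],R=c["R"],t=c["t"],k1=c["k1"]); print(get_state()["eef_pos"])
```

```text
[0.50499441 0.06695038 0.15620849]
```

View pics/w1.png

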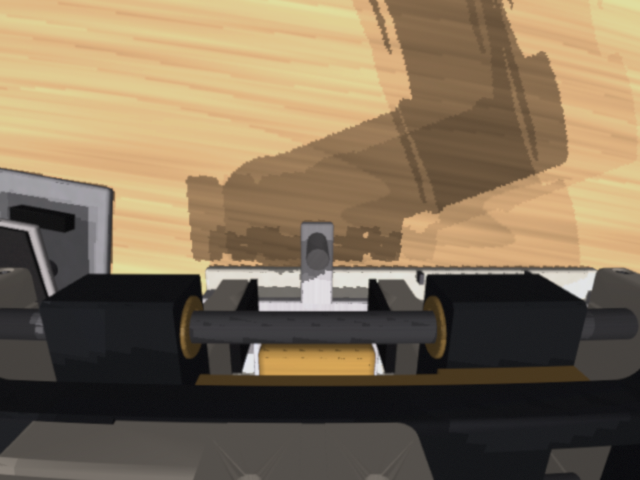

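Run:
```python
from h import *
w=np.load("w1.npz"); c={k:w[k] for k in("R","t","k1")}; c["intrinsics"]=w["K"]
for X in([.506,.0695,.09],[.506,.0695,.042]):
    q=c["R"]@X+c["t"]; s=q[:2]/q[2]; s*=1+c["k1"]*(s@s); print(c["intrinsics"][:2,:2]@s+c["intrinsics"][:2,2])
for v in(235,242,250,258,265): print(v,w["d"][v,317],atd(c,317,v,w["d"][v,317]))
print(onz(c,420,277,.012))
```

```text
[314.30658105 258.45729099]
[314.08446656 239.79581405]
235 0.26772168 [0.49852447 0.07050375 0.0550461 ]
242 0.2484453 [0.49855603 0.07028627 0.07502459]
250 0.23337062 [0.49965798 0.07028553 0.09094547]
258 0.23638669 [0.50558059 0.07125079 0.08945438]
265 0.23577364 [0.50982656 0.07191094 0.09126054]
[0.53361831 0.17184065 0.012     ]
```

The wrist view shows the post top at (317,258), centred between the fingers and about 3 mm to +y. One tab is at (420,277). I'll descend and pinch.

Call:
servo_tool(
  newtons=10,
  moves=[
    {"dx":0.001,"dy":0.004,"dz":-0.02,"roll":0,"jaw":0.6},
    {"dx":0,"dy":0,"dz":-0.03,"roll":0,"jaw":0.6},
    {"dx":0,"dy":0,"dz":-0.03,"roll":0,"jaw":0.6},
    {"dx":0,"dy":0,"dz":-0.02,"roll":0,"jaw":0.6},
    {"dx":0,"dy":0,"dz":0,"roll":0,"jaw":0.3},
    {"dx":0,"dy":0,"dz":0,"roll":0,"jaw":0.1},
    {"dx":0,"dy":0,"dz":0,"roll":0,"jaw":0.1},
    {"dx":0,"dy":0,"dz":0,"roll":0,"jaw":0.1},
    {"dx":0,"dy":0,"dz":0,"roll":0,"jaw":0.1},
    {"dx":0,"dy":0,"dz":0,"roll":0,"jaw":0.1},
  ],
)

```text
t: 3.9
eef_pos: [0.5069, 0.0719, 0.0573]
ee_rot: [3.141, 0.001, -2.986]
force: [-2.1, 2.5, 5.8]
width: 0.0157
gripper_force: 10.0
```

Call:
servo_tool(
  moves=[
    {"dx":-0.0016,"dy":0.0104,"dz":0,"roll":0,"jaw":0.1},
    {"dx":-0.0016,"dy":0.0104,"dz":0,"roll":0,"jaw":0.1},
    {"dx":-0.0016,"dy":0.0104,"dz":0,"roll":0,"jaw":0.1},
    {"dx":-0.0016,"dy":0.0104,"dz":0,"roll":0,"jaw":0.1},
    {"dx":-0.0016,"dy":0.0104,"dz":0,"roll":0,"jaw":0.1},
    {"dx":-0.0016,"dy":0.0104,"dz":0,"roll":0,"jaw":0.1},
    {"dx":-0.0016,"dy":0.0104,"dz":0,"roll":0,"jaw":0.1},
    {"dx":-0.0016,"dy":0.0104,"dz":0,"roll":0,"jaw":0.1},
    {"dx":-0.0016,"dy":0.0102,"dz":0,"roll":0,"jaw":0.1},
    {"dx":0,"dy":0,"dz":0,"roll":0,"jaw":0.1},
  ],
)

```text
t: 5.15
eef_pos: [0.4929, 0.1632, 0.0572]
ee_rot: [-3.138, 0.0, -2.984]
force: [7.4, -13.2, 5.1]
width: 0.0159
gripper_force: 10.0
```

Call:
servo_tool(
  moves=[
    {"dx":0,"dy":0,"dz":0,"roll":0,"jaw":0.1},
    {"dx":0,"dy":0,"dz":0,"roll":0,"jaw":0.1},
    {"dx":0,"dy":0,"dz":0,"roll":0,"jaw":0.1},
    {"dx":0,"dy":0,"dz":0,"roll":0,"jaw":0.1},
    {"dx":0,"dy":0,"dz":0,"roll":0,"jaw":0.1},
    {"dx":0,"dy":0,"dz":0,"roll":0,"jaw":0.1},
    {"dx":0,"dy":0,"dz":0,"roll":0,"jaw":0.1},
    {"dx":0,"dy":0,"dz":0,"roll":0,"jaw":0.1},
    {"dx":0,"dy":0,"dz":0,"roll":0,"jaw":0.1},
    {"dx":0,"dy":0,"dz":0,"roll":0,"jaw":0.1},
  ],
)

```text
t: 6.4
eef_pos: [0.4929, 0.1635, 0.0572]
ee_rot: [-3.14, 0.001, -2.986]
force: [5.7, -11.0, 5.7]
width: 0.0159
gripper_force: 10.0
```

The tool feels about 11 N of pull-back, which suggests the carrier is slightly past the detent centre. I'll release so the detent draws it in, then look.

Call:
servo_tool(
  moves=[
    {"dx":0,"dy":0,"dz":0,"roll":0,"jaw":0.3},
    {"dx":0,"dy":0,"dz":0,"roll":0,"jaw":0.5},
    {"dx":0,"dy":0,"dz":0,"roll":0,"jaw":0.5},
    {"dx":0,"dy":0,"dz":0,"roll":0,"jaw":0.5},
    {"dx":0,"dy":0,"dz":0.03,"roll":0,"jaw":0.5},
    {"dx":0,"dy":0,"dz":0.04,"roll":0,"jaw":0.5},
    {"dx":0,"dy":0,"dz":0.03,"roll":0,"jaw":0.5},
    {"dx":0,"dy":0,"dz":0,"roll":0,"jaw":0.5},
    {"dx":0,"dy":0,"dz":0,"roll":0,"jaw":0.5},
    {"dx":0,"dy":0,"dz":0,"roll":0,"jaw":0.5},
  ],
)

```text
t: 7.65
eef_pos: [0.4915, 0.1646, 0.1555]
ee_rot: [-3.141, -0.002, -2.986]
force: [0.7, -0.7, 0.4]
width: 0.0436
gripper_force: 0.0
```

Run:
```python
from h import *
c=calibration("wrist");p,d=grab_frame("wrist"); cv2.imwrite("pics/w2.png",p[:,:,::-1])
for v in(242,250,258,262,266):
  for u in(305,313,321,329): print(v,u,atd(c,u,v,d[v,u]).round(4))
print(get_state()["eef_pos"],get_state()["force"])
```

```text
242 305 [0.4858 0.1594 0.0789]
242 313 [0.4849 0.1648 0.0791]
242 321 [0.494  0.1727 0.0418]
242 329 [0.5038 0.1826 0.0012]
250 305 [0.4883 0.16   0.0895]
250 313 [0.4871 0.1652 0.0908]
250 321 [0.4907 0.1714 0.0757]
250 329 [0.5111 0.1838 0.0019]
258 305 [0.4935 0.1608 0.0903]
258 313 [0.4921 0.1659 0.0921]
258 321 [0.4921 0.1713 0.0896]
258 329 [0.5193 0.1853 0.    ]
262 305 [0.4964 0.1612 0.09  ]
262 313 [0.4953 0.1664 0.0908]
262 321 [0.5104 0.1754 0.0423]
262 329 [0.5229 0.1858 0.0008]
266 305 [0.4994 0.1617 0.0893]
266 313 [0.4982 0.1669 0.0904]
266 321 [0.5138 0.1759 0.0421]
266 329 [0.5243 0.1858 0.0082]
[0.49158245 0.16458665 0.15556534] [ 0.37250935 -0.22201312 -0.32987287]
```

View pics/w2.png

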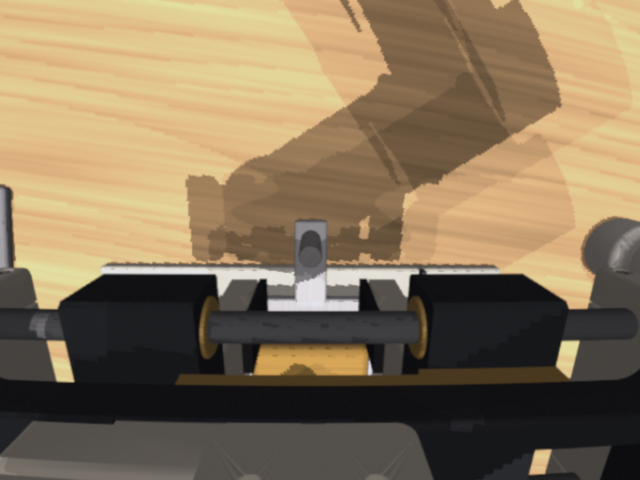

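Run:
```python
from h import *
c=calibration("wrist"); p=cv2.imread("pics/w2.png")
u=np.array([-.154,.988]); w=np.load("w1.npz"); c1={k:w[k] for k in("R","t","k1")}; c1["intrinsics"]=w["K"]
g=p[:,:,1].astype(int)
# arm edges on row 236 / 285, tab columns
def mid(img,row,a,b,thr): 
    s=np.where(img[row,a:b]<thr)[0]+a; return s
for r in (270,272,274): print(r,g[r,414:430])
w1=w["p"][:,:,1].astype(int)
for r in (275,277,279): print(r,w1[r,412:428])
for r in (225,228,285): print(r,g[r,288:336:1])
```

```text
270 [195 193 198 193 160  91  39  31  34  55  96 143 177 191 194 201]
272 [217 216 218 214 179  99  36  33  45  57  62  88 146 193 212 219]
274 [116 116 115 111  90  47  23  24  35  44  48  54  77 102 111 114]
275 [224 221 206 160 113  60  31  40  64  80  85 105 156 188 163  99]
277 [224 222 208 164 109  55  32  49  73  86  92 112 157 162 100  34]
279 [223 223 221 199 140  68  35  54  77  87  93 117 154 148  82  20]
225 [108 108 108 108 108 106 106 117 130 135 137 139 138 136 136 136 137 136
 136 136 136 137 139 138 137 136 137 137 139 139 138 138 139 138 137 136
 135 127 113 104 108 111 112 112 112 112 112 112]
228 [104 105 105 104 105 104 103 115 129 135 137 138 138 137 136 136 137 137
 136 136 136 137 138 137 138 138 137 137 138 138 138 137 137 138 137 136
 134 126 113 109 108 108 109 109 109 110 110 109]
285 [158 183 203 198 159 124 121 149 168 200 220 223 223 221 221 221 222 221
 220 220 222 225 226 224 223 222 221 222 223 223 222 222 222 222 223 221
 208 177 146 140 144 156 179 194 202 204 194 159]
```

Run:
```python
from h import *
u=np.array([-.154,.988]); w=np.load("w1.npz"); c1={k:w[k] for k in("R","t","k1")}; c1["intrinsics"]=w["K"]
c=calibration("wrist")
a=onz(c,310.5,226,.042);b=onz(c,310.5,285,.042); t2=[onz(c,x,272,z) for x,z in((422,.012),(422,.016))]
print("arm",a,b,[(t-b)[:2]@u for t in t2],[(t-a)[:2]@u for t in t2])
t1=[onz(c1,420.5,277,z) for z in(.012,.016)]
print("tab1 from w1",t1,[(t-b)[:2]@u for t in t1],[(t-a)[:2]@u for t in t1]);print([(p-q)[:2]@u for p,q in zip(t2,t1)])
```

```text
arm [0.48245899 0.16244381 0.042     ] [0.53166529 0.17006161 0.042     ] [np.float64(0.10117429972593592), np.float64(0.09986331525076808)] [np.float64(0.10112291414995833), np.float64(0.09981192967479051)]
tab1 from w1 [array([0.53354834, 0.17229635, 0.012     ]), array([0.5322345 , 0.17077649, 0.016     ])] [np.float64(0.001917935767531163), np.float64(0.0006186452515155755)] [np.float64(0.0018665501915535905), np.float64(0.0005672596755380028)]
[np.float64(0.09925636395840474), np.float64(0.09924466999925251)]
```

The carrier is at about 0.129–0.130, with its arm over the first tab and 0.100 m from the second. Next I'll move to the pedal with the fingers shut.

Call:
servo_tool(
  moves=[
    {"dx":0,"dy":-0.0334,"dz":0,"roll":-1,"jaw":0.3},
    {"dx":0,"dy":-0.0334,"dz":0,"roll":-1,"jaw":0.1},
    {"dx":0.007,"dy":-0.0334,"dz":0,"roll":-1,"jaw":0},
    {"dx":0.007,"dy":-0.0334,"dz":0,"roll":-1,"jaw":0},
    {"dx":0.007,"dy":-0.0334,"dz":0,"roll":-1,"jaw":0},
    {"dx":0.007,"dy":-0.0334,"dz":0,"roll":-1,"jaw":0},
    {"dx":0.007,"dy":-0.0334,"dz":0,"roll":-1,"jaw":0},
    {"dx":0.007,"dy":-0.0334,"dz":0,"roll":-1,"jaw":0},
    {"dx":0.007,"dy":-0.0334,"dz":0,"roll":-1,"jaw":0},
    {"dx":0.0065,"dy":-0.033,"dz":0,"roll":0,"jaw":0},
  ],
)

```text
t: 8.95
eef_pos: [0.5474, -0.1698, 0.1556]
ee_rot: [-3.142, -0.002, 3.14]
force: [0.0, 0.1, 0.3]
width: 0.0004
gripper_force: 0.0
```

Call:
servo_tool(
  moves=[
    {"dx":0,"dy":0,"dz":-0.02,"roll":0,"jaw":0},
    {"dx":0,"dy":0,"dz":-0.02,"roll":0,"jaw":0},
    {"dx":0,"dy":0,"dz":-0.02,"roll":0,"jaw":0},
    {"dx":0,"dy":0,"dz":-0.01,"roll":0,"jaw":0},
    {"dx":0,"dy":0,"dz":0,"roll":0,"jaw":0},
    {"dx":0,"dy":0,"dz":0,"roll":0,"jaw":0},
    {"dx":0,"dy":0,"dz":0,"roll":0,"jaw":0},
    {"dx":0,"dy":0,"dz":0,"roll":0,"jaw":0},
    {"dx":0,"dy":0,"dz":0,"roll":0,"jaw":0},
    {"dx":0,"dy":0,"dz":0,"roll":0,"jaw":0},
  ],
)

```text
t: 10.2
eef_pos: [0.5476, -0.1687, 0.0867]
ee_rot: [3.142, 0.0, 3.14]
force: [0.1, -0.2, -0.3]
width: 0.0005
gripper_force: 0.0
```

Call:
servo_tool(
  moves=[
    {"dx":0,"dy":0,"dz":-0.006,"roll":0,"jaw":0},
    {"dx":0,"dy":0,"dz":-0.006,"roll":0,"jaw":0},
    {"dx":0,"dy":0,"dz":-0.006,"roll":0,"jaw":0},
    {"dx":0,"dy":0,"dz":-0.006,"roll":0,"jaw":0},
    {"dx":0,"dy":0,"dz":-0.006,"roll":0,"jaw":0},
    {"dx":0,"dy":0,"dz":-0.006,"roll":0,"jaw":0},
    {"dx":0,"dy":0,"dz":-0.004,"roll":0,"jaw":0},
    {"dx":0,"dy":0,"dz":-0.002,"roll":0,"jaw":0},
    {"dx":0,"dy":0,"dz":0,"roll":0,"jaw":0},
    {"dx":0,"dy":0,"dz":0,"roll":0,"jaw":0},
  ],
)

```text
t: 11.45
eef_pos: [0.546, -0.1688, 0.0457]
ee_rot: [-3.141, -0.002, 3.14]
force: [-11.1, 4.5, 22.6]
width: 0.0003
gripper_force: 10.7
```

Call:
servo_tool(
  moves=[
    {"dx":0,"dy":0,"dz":-0.001,"roll":0,"jaw":0},
    {"dx":0,"dy":0,"dz":0,"roll":0,"jaw":0},
    {"dx":0,"dy":0,"dz":0,"roll":0,"jaw":0},
    {"dx":0,"dy":0,"dz":0,"roll":0,"jaw":0},
    {"dx":0,"dy":0,"dz":0,"roll":0,"jaw":0},
    {"dx":0,"dy":0,"dz":0,"roll":0,"jaw":0},
    {"dx":0,"dy":0,"dz":0,"roll":0,"jaw":0},
    {"dx":0,"dy":0,"dz":0,"roll":0,"jaw":0},
    {"dx":0,"dy":0,"dz":0,"roll":0,"jaw":0},
    {"dx":0,"dy":0,"dz":0,"roll":0,"jaw":0},
  ],
)

```text
t: 12.7
eef_pos: [0.546, -0.1688, 0.0455]
ee_rot: [-3.141, -0.002, 3.14]
force: [-13.1, 4.6, 30.4]
width: 0.0005
gripper_force: 14.6
```

Run:
```python
from h import *
s=get_state();print(s["eef_pos"],s["force"])
p,d=grab_frame("side"); cv2.imwrite("pics/s2.png",cv2.resize(p[170:360,170:390,::-1],None,fx=3,fy=3,interpolation=cv2.INTER_CUBIC))
```

```text
[ 0.54601077 -0.16881399  0.04553823] [-13.10552005   4.55726671  30.42683386]
```

View pics/s2.png

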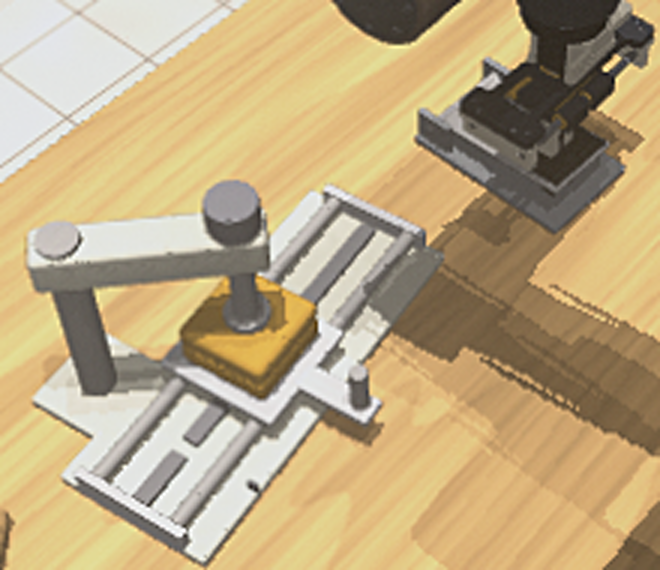

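The ram foot is down on the flask at (245,318) with the flask gap closed. The pedal is at its stop: 8 N more gave only 0.2 mm of travel. It has been held for over a second, so I'll lift off.

Call:
servo_tool(
  moves=[
    {"dx":0,"dy":0,"dz":0.005,"roll":0,"jaw":0},
    {"dx":0,"dy":0,"dz":0.006,"roll":0,"jaw":0},
    {"dx":0,"dy":0,"dz":0.006,"roll":0,"jaw":0},
    {"dx":0,"dy":0,"dz":0.006,"roll":0,"jaw":0},
    {"dx":0,"dy":0,"dz":0.008,"roll":0,"jaw":0},
    {"dx":0,"dy":0,"dz":0.015,"roll":0,"jaw":0},
    {"dx":0,"dy":0,"dz":0.03,"roll":0,"jaw":0},
    {"dx":0,"dy":0,"dz":0.04,"roll":0,"jaw":0},
    {"dx":0,"dy":0,"dz":0.03,"roll":0,"jaw":0},
    {"dx":0,"dy":0,"dz":0,"roll":0,"jaw":0},
  ],
)

```text
t: 14.0
eef_pos: [0.5483, -0.1688, 0.1926]
ee_rot: [-3.142, 0.004, 3.14]
force: [-0.6, -0.4, -1.2]
width: -0.0001
gripper_force: 0.0
```

Run:
```python
from h import *
s=get_state();print(s["eef_pos"],s["force"])
p,d=grab_frame("side"); cv2.imwrite("pics/s3.png",cv2.resize(p[170:360,170:390,::-1],None,fx=3,fy=3,interpolation=cv2.INTER_CUBIC))
```

```text
[ 0.54833851 -0.16875227  0.19260844] [-0.55332333 -0.42905081 -1.23468511]
```

View pics/s3.png

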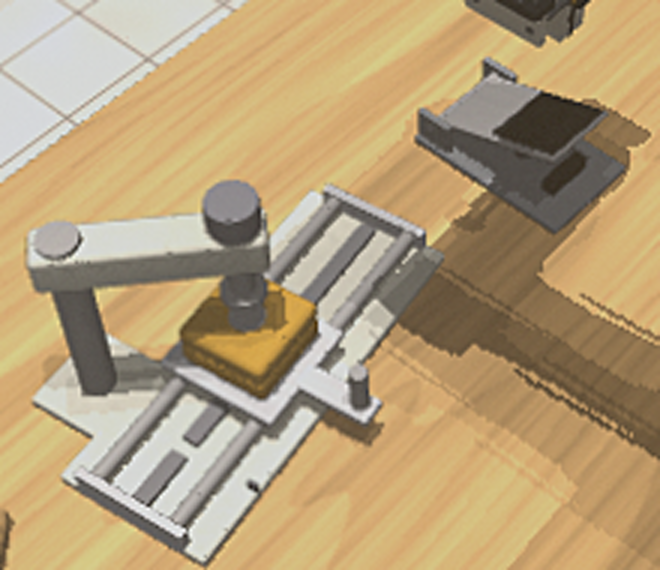

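The pedal is up again, with its pad at (550,125) as at the start. The ram is raised, the flask is closed, and the carrier hasn't moved.

```bash
python3 -c "
from station import *
print(job_done())"
```

```text
the job is handed in; nothing more can be done
None
```

I handed the job in at about 14 s: the carrier is in the detent under the ram, the pedal was held at its stop for over a second and is up again, the flask looks closed in the camera image, and I kept the arm clear of the other things but took no last picture of them; no verdict came back.

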